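# Set up the capping tray

## Task

Set up the capping tray for the next run: put the clean caps, those lying open side up, into its dishes, the two small ones in the two small dishes (one in each) and the large one in the large dish, each sitting flat and still open side up, and lay the marker centred on its rest, down between the horns of both crossbars. The two caps lying open side down are soiled: leave them where they are.

Things in the scene. Friction and masses are not known exactly. Their poses are not given: they have to be found in the camera images.
- cap_small_a_center (a point): orange screw cap of a 15 ml tube, 24 mm across and 14 mm high, lying open side up, so that one looks into a hollow cup (clean). The point is its centre, 7 mm above its underside; z is up. One of the two clean small caps, which are alike.
- cap_small_b_center (a point): orange screw cap of a 15 ml tube, 24 mm across and 14 mm high, lying open side up, so that one looks into a hollow cup (clean). The point is its centre, 7 mm above its underside; z is up. The other clean small cap.
- cap_large_center (a point): orange ribbed screw cap of a 50 ml tube, 36 mm across and 16 mm high, lying open side up, so that one looks into a hollow cup (clean). The point is its centre, 8 mm above its underside; z is up. It belongs in the large dish. Walls 2.5 mm.
- cap_small_down_center (a point): orange screw cap of a 15 ml tube, 24 mm across and 14 mm high, lying open side down, so that one sees a closed flat top (soiled). The point is its centre, 7 mm above its underside; z is up. It stays where it is.
- cap_large_down_center (a point): orange ribbed screw cap of a 50 ml tube, 36 mm across and 16 mm high, lying open side down, so that one sees a closed flat top (soiled). The point is its centre, 8 mm above its underside; z is up. It stays where it is.
- pen_center (a point): laboratory marker lying flat, black and white barrel 13 mm thick and 135 mm long. The point is the middle of the barrel, 6 mm above its underside; y runs along the barrel, z is up. Either end may point either way.
- dish_small_a_floor (a point): grey fixed insert with a small round recess, lined dark, 40 mm across and 3 mm deep; its floor is 10 mm and its lip 13 mm above the bench: fingers stay above the lip, holding the cap's upper part. The point is the floor's centre; z up, x across the row, y along it. One of four 66 mm square inserts in a row, 70 mm apart, in varying order, in a fixed white tray (rim 9 mm high). The two small dishes are alike.
- dish_small_b_floor (a point): grey fixed insert with a small round recess, lined dark, 40 mm across and 3 mm deep; its floor is 10 mm and its lip 13 mm above the bench: fingers stay above the lip, holding the cap's upper part. The point is the floor's centre; z up, x across the row, y along it. One of four 66 mm square inserts in a row, 70 mm apart, in varying order, in a fixed white tray (rim 9 mm high). The two small dishes are alike.
- dish_large_floor (a point): grey fixed insert with a large round recess, lined dark, 52 mm across and 3 mm deep; its floor is 10 mm and its lip 13 mm above the bench: fingers stay above the lip, holding the cap's upper part. The point is the floor's centre; z up, x across the row, y along it. One of four 66 mm square inserts in a row, 70 mm apart, in varying order, in a fixed white tray (rim 9 mm high).
- pen_rest_seat (a point): grey fixed marker rest with black bars, in the same row. The marker lies along x (across the row), overhanging at both ends, on two level crossbars along y at x = -27 and +27 mm, 8 mm thick, 46 mm clear between them for fingers. At each bar's ends a horn stands 10 mm higher, 29 mm between the two. The point is midway between the bars, at their tops, 18 mm above the bench and 9 above the rest's base.
Not all that is in view belongs to the job. What is shaped like the part that bears cap_large_center but blue is not meant.

How it is judged:
At the end, for the whole second after the job is handed in: Open-side-up caps flat in dishes of their size, one each (12 mm, 0.15 rad; height 3 mm); marker on both crossbars (20 mm along, 12 mm across, 4 mm height, 0.3 rad); open-side-down caps flat and within 25 mm of their start; all at rest ((((horizontal distance between cap_small_a_center and dish_small_a_floor below 0.012 m and z of cap_small_a_center in the frame of dish_small_a_floor between 0.003 and 0.0095 m) and (horizontal distance between cap_small_b_center and dish_small_b_floor below 0.012 m and z of cap_small_b_center in the frame of dish_small_b_floor between 0.003 and 0.0095 m)) or ((horizontal distance between cap_small_a_center and dish_small_b_floor below 0.012 m and z of cap_small_a_center in the frame of dish_small_b_floor between 0.003 and 0.0095 m) and (horizontal distance between cap_small_b_center and dish_small_a_floor below 0.012 m and z of cap_small_b_center in the frame of dish_small_a_floor between 0.003 and 0.0095 m))) and horizontal distance between cap_large_center and dish_large_floor below 0.012 m and z of cap_large_center in the frame of dish_large_floor between 0.004 and 0.0105 m and x of pen_center in the frame of pen_rest_seat between -0.02 and 0.02 m and y of pen_center in the frame of pen_rest_seat between -0.012 and 0.012 m and z of pen_center in the frame of pen_rest_seat between 0.002 and 0.01 m and angle between the y axis of pen_center and the x axis of pen_rest_seat, either way round below 0.3 rad and angle between each of cap_small_a_center, cap_small_b_center, cap_large_center, cap_small_down_center, cap_large_down_center's own z axis and vertical below 0.15 rad and distance of each of cap_small_down_center, cap_large_down_center from where it was at the start of the episode below 0.025 m and linear speed of each of cap_small_a, cap_small_b, cap_large, pen below 0.02 m/s); the robot touches nothing.
It fails at once if the small cap lying open side down is pushed or carried away from its place (more than 25 mm) (distance of cap_small_down_center from where it was at the start of the episode above 0.025 m).
It fails at once if the large cap lying open side down is pushed or carried away from its place (more than 25 mm) (distance of cap_large_down_center from where it was at the start of the episode above 0.025 m).
It also fails if it takes over 88 s, if anything falls off the work surface, if the arm or the gripper's body presses on something with over 40 N, if the wrist force passes 120 N, or if a joint passes its speed limit or range.

## Robot

A 7-joint arm with a two-finger parallel gripper is mounted at the origin on a cart in front of the work surface, level with it; the furniture and walls round the work are solid. World frame = base frame: x ahead of the robot, y to its left, z up, the work surface at z = 0. Lengths are in m, angles in rad, forces in N, time in s.
With the tool pointing down it reaches from about 0.425 to 0.875 m from the base axis. Payload 4.7 kg.
Tool frame: the origin (TCP) lies at the very end of the fingers, on their centre line; the grasp point (between the pads) lies 19 mm behind it; z points along the fingers, y is the line along which they close (so a half turn about z gives the same grasp; the last joint's range is limited). The gripper opens to 87 mm and grips with 3 to 60 N. Pads are 19 mm wide; open, the fingers measure 117 mm over their backs; the gripper's body (75 mm by 190 mm) begins 51 mm behind the grasp point.
Start: joints at [-1.139, 0.321, -0.07, 1.45, 0.023, 1.371, -0.057], TCP at [0.264, 0.594, 0.223] pointing down, gripper open.
Joint ranges: [-2.86, 2.86], [-0.3, 2.09], [-1.38, 1.24], [0.06, 2.45], [-1.56, 4.7], [0.09, 2.05], [-2.69, 2.69]. Speed limits (rad/s): [2.57, 2.57, 3.14, 3.14, 3.14, 3.14, 3.14].

## Interface

Orientations are given as a rotation vector (axis times angle).
In Python, from bench import ctrl gives the robot as it stands.
- The arm moves only by the shell command python3 -m jog 'ROWS' [FORCE]. ROWS is JSON, a list that holds one entry, the list of rows, each a list of 7 numbers: the shift along the tool's x, y, z in mm, then the turn, a rotation vector about the tool's x, y, z in degrees, then the finger opening in mm, from 0 to 87. A call has 1 to 10 rows; each row is the pose to reach, as a shift and turn from the pose commanded when the call began, along the tool's axes at that moment; what a row does not reach only later rows make up. A row lasts 1/10 s, in which the tool goes at most 50 mm and 8.59 degrees, less where a joint would pass 70% of its speed; a pose out of reach is approached as far as the arm can. A call with a gripper value outside its range is refused whole. The fingers move at their own pace and stop on an object; FORCE is the grip in N (left out, the last holds). Time passes only in rows, so rows that repeat a pose let the fingers close. It gives the time, the measured TCP pose, the force, the opening and the grip force at its end, in the units of the state.
- ctrl.get_state(): the state, without advancing time (a new reading comes with each control period).
- ctrl.get_image(name): name is "scene" or "top"; returns a dict with "image" (480x640x3 uint8, red, green, blue), "depth" (480x640 float32, m along the optical axis (not along the pixel's ray), 0 where there is no reading), "fov_y" (degrees; the focal length in pixels is half the picture's height over the tangent of half this angle, whatever the lens; pixels are square), "cx", "cy" (the principal point, pixels), "rvec" (rotation vector, rad) and "tvec" (3), from world to camera coordinates, as OpenCV has them. Camera axes: x right, y down, z forward; pixel columns grow to the right and rows downward; lengths in m; the calibration is good to about 2 mm. A picture is of the moment at which its call begins.
- ctrl.close_job(): hands the job in; it is judged then, once.
The state is a dict: "time": time; "joint_positions": joint angles; "qd": joint speeds; "joint_torque": joint torques, N m; "position": TCP position; "tool_rot": TCP orientation; "ft_force": force on the tool from outside, world axes, zero at the start; "torque": the same for the moment, N m; "grip_width": opening from 0.0 (shut) to 1.0 (fully open); "grip_force": force on a finger pad.
Only numpy, scipy, OpenCV 4.12 (cv2) and the standard library are available. Lean on these libraries where they do the work, as an engineer would, in place of code of your own. Each camera call takes 0.05 s, during which the arm holds its last target. There are 200 camera calls.

## Working session

There is one attempt and no reset: what is moved stays moved. The work goes in short steps, Python scripts to look and compute and a shell command to move; the robot and the scene stay as the last step left them, time stands still between calls to the robot, and variables do not carry over. Pictures are saved under pics/ and viewed, at most 14 in all, crops included, and the job is handed in when it is done.

```bash
mkdir -p pics && ls && cat > h.py <<'E'
import numpy as np, cv2
from bench import ctrl
from scipy.spatial.transform import Rotation as R
def grab(name, tag):
    d=ctrl.get_image(name); np.savez(f'pics/{tag}.npz',**d)
    cv2.imwrite(f'pics/{tag}.png',d['image'][:,:,::-1]); return d
def load(tag): 
    d=np.load(f'pics/{tag}.npz'); return {k:d[k] for k in d}
def px2w(d,u,v,z=None):
    f=240/np.tan(np.radians(float(d['fov_y']))/2)
    M=R.from_rotvec(d['rvec']).as_matrix(); c=-M.T@d['tvec']
    ray=M.T@np.array([(u-d['cx'])/f,(v-d['cy'])/f,1.])
    s=float(d['depth'][int(v),int(u)]) if z is None else (z-c[2])/ray[2]
    return c+s*ray
def crop(d,tag,x0,y0,x1,y1,k):
    cv2.imwrite(f'pics/{tag}.png',cv2.resize(d['image'][y0:y1,x0:x1,::-1],None,fx=k,fy=k,interpolation=cv2.INTER_CUBIC))
E
python3 - <<'E'
from h import *
for n in('top','scene'):
    d=grab(n,n+'0'); print(n,d['fov_y'],d['cx'],d['cy'],-R.from_rotvec(d['rvec']).as_matrix().T@d['tvec'])
s=ctrl.get_state(); print(s['time'],s['position'],s['tool_rot'],s['ft_force'],s['grip_width']); print(R.from_rotvec(s['tool_rot']).as_matrix().round(3))
E
```

```text
pics
top 57.53765071427139 317.7351331559669 237.75554644128897 [0.43219125 0.01570258 0.99668086]
scene 52.76583237638739 321.90947832041695 238.35725775265132 [ 0.29924152 -0.50739993  0.80581738]
0.1 [0.26359327 0.59359542 0.22155693] [-6.51438332e-01 -3.07301912e+00  2.73722070e-03] [-0.2335898  -0.47810012  0.09656961] 0.9988365143131834
[[-0.914  0.406 -0.001]
 [ 0.406  0.914 -0.002]
 [-0.    -0.002 -1.   ]]
```

View pics/top0.png

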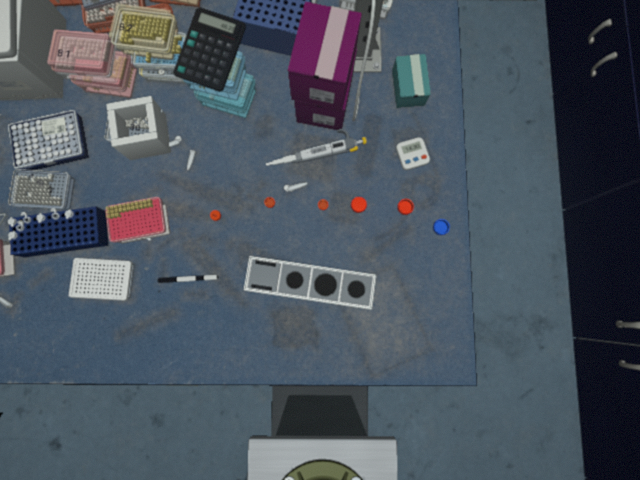

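View pics/scene0.png

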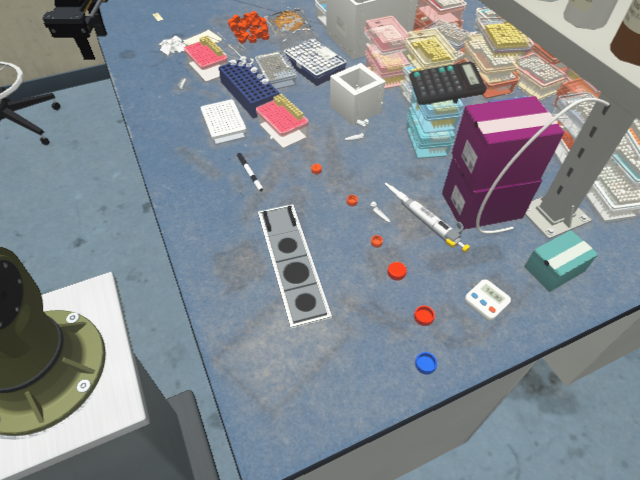

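The top view shows the tray at (310,282), with the rest at its left end, then dishes small, large, small. The marker is at (188,279). Things that could be taken for a cap:
- Small orange: (215,215), (269,202), (323,204).
- Large orange: (359,204), (405,207).
- Blue decoy: (441,227).

I'll check in a close crop which caps lie open side up.

```bash
python3 - <<'E'
from h import *
s=load('scene0')['image'][:,:,::-1]; t=load('top0')['image'][:,:,::-1]
z=lambda im,u,v,r,n:cv2.resize(im[v-r:v+r,u-r:u+r],(n,n),interpolation=cv2.INTER_CUBIC)
a=np.hstack([z(s,u,v,14,160) for u,v in((316,168),(352,200),(377,241),(397,270),(424,315))])
b=np.hstack([z(t,u,v,14,160) for u,v in((215,215),(269,202),(323,204),(359,204),(405,207))])
c=cv2.resize(t[245:315,150:390],(800,233),interpolation=cv2.INTER_CUBIC)
cv2.imwrite('pics/crops.png',np.vstack([a,b,c]))
d=load('top0'); hsv=cv2.cvtColor(d['image'],cv2.COLOR_RGB2HSV)
m=((hsv[...,0]<15)&(hsv[...,1]>170)&(hsv[...,2]>100)).astype(np.uint8); m[:190]=0;m[230:]=0;m[:,:205]=0
n,l,st,ce=cv2.connectedComponentsWithStats(m)
for i in range(1,n):
    if st[i,4]>15:
        u,v=ce[i]; print('cap top',ce[i].round(1),st[i,2:5],px2w(d,u,v,.012 ).round(4), px2w(d,u,v).round(4))
d=load('scene0'); hsv=cv2.cvtColor(d['image'],cv2.COLOR_RGB2HSV)
m=((hsv[...,0]<15)&(hsv[...,1]>170)&(hsv[...,2]>100)).astype(np.uint8); m[:150]=0;m[:,:300]=0;m[330:]=0
n,l,st,ce=cv2.connectedComponentsWithStats(m)
for i in range(1,n):
    if st[i,4]>15 and ce[i][0]<440:
        u,v=ce[i]; print('cap scene',ce[i].round(1),st[i,2:5],px2w(d,u,v,.009 ).round(4),px2w(d,u,v).round(4))
E
```

```text
cap top [358.3 204.2] [ 15  15 179] [ 0.6673 -0.08    0.012 ] [ 0.6666 -0.0797  0.015 ]
cap top [269.3 202. ] [10  9 70] [0.6711 0.1257 0.012 ] [0.6732 0.1266 0.0033]
cap top [405.2 206.4] [ 15  15 177] [ 0.663  -0.1883  0.012 ] [ 0.6656 -0.1906  0.0011]
cap top [322.8 204.4] [ 9 10 69] [0.6662 0.002  0.012 ] [0.6686 0.0019 0.0019]
cap top [215.1 215.1] [10  9 73] [0.6394 0.2493 0.012 ] [0.639  0.2488 0.014 ]
cap scene [316. 168.] [ 9  9 69] [0.6405 0.25   0.009 ] [0.6388 0.2462 0.013 ]
cap scene [351.8 199.6] [10 10 81] [0.6719 0.1258 0.009 ] [0.6747 0.1305 0.0031]
cap scene [376.4 240.4] [10 11 92] [0.6669 0.002  0.009 ] [0.6685 0.0042 0.0056]
cap scene [396.6 270. ] [ 18  17 239] [ 0.6678 -0.0802  0.009 ] [ 0.6632 -0.0855  0.0189]
cap scene [424.2 314.6] [ 20  18 278] [ 0.6642 -0.1884  0.009 ] [ 0.667  -0.186   0.0029]
```

View pics/crops.png

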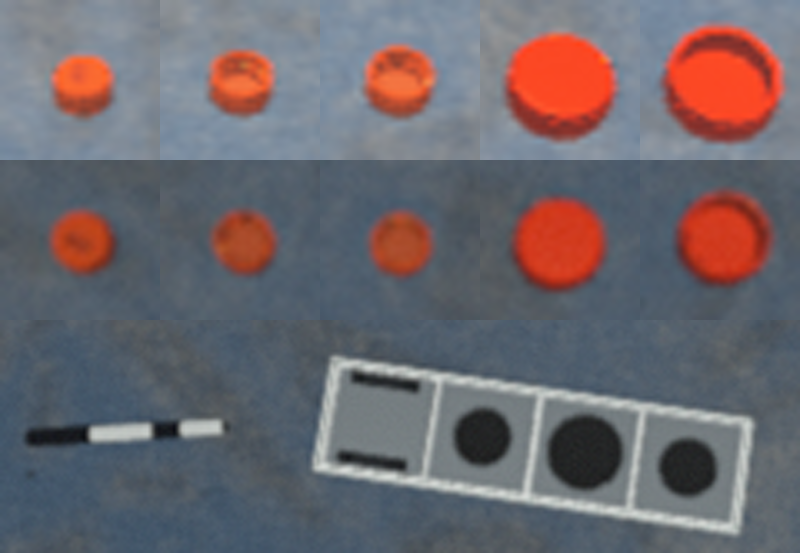

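Bottom-row crop and top rows: the clean small caps are (269,202) and (323,204), and the clean large cap is (405,207). The closed tops are (215,215) and (358,204). Depth agrees, reading low inside the hollow caps and 14–15 mm on the closed ones. Next I'll get tray and marker positions from the crop pixels.

```bash
python3 - <<'E'
from h import *
d=load('top0'); P=lambda cu,cv,z:px2w(d,150+cu/3.333,245+(cv-320)/3.333,z)
for n,a in dict(dish1=(482,436,.010),large=(585,452,.010),dish2=(688,466,.010),barT=(385,381,.018),barB=(371,461,.018),penL=(27,437,.007),penR=(227,427,.007)).items(): print(n,P(*a).round(4))
# refine dishes by dark blobs
g=d['image'].max(2); m=((g<60)).astype(np.uint8); m[:255]=0;m[310:]=0;m[:,:245]=0;m[:,378:]=0
n,l,st,ce=cv2.connectedComponentsWithStats(m)
for i in range(1,n):
    if st[i,4]>20: print(ce[i].round(1),st[i,2:5],px2w(d,*ce[i],.011 if st[i,4]>100 else .018).round(4))
E
cat >> h.py <<'E'
def to(x,y,z,yaw=None):
    "shift (mm) and turn (deg) in tool axes to reach x,y,z tool-down; yaw = world angle of tool y, deg (mod 180)"
    s=ctrl.get_state(); T=R.from_rotvec(s['tool_rot']); p=np.array(s['position'])
    sh=T.inv().apply(np.array([x,y,z])-p)*1000
    cur=T.as_matrix()[:,1]; cy=np.degrees(np.arctan2(cur[1],cur[0]))
    yaw=cy if yaw is None else cy+((yaw-cy+90)%180-90)
    c,q=np.cos(np.radians(yaw)),np.sin(np.radians(yaw))
    Y=np.array([c,q,0]);Z=np.array([0,0,-1.]);X=np.cross(Y,Z)
    rv=(T.inv()*R.from_matrix(np.c_[X,Y,Z])).as_rotvec(degrees=True)
    print('t',round(s['time'],2),'pos',p.round(4),'yaw',round(cy,1),'q7',round(s['joint_positions'][6],2),'w',round(s['grip_width']*87,1),'| shift',sh.round(1),'turn',rv.round(2))
E
```

```text
dish1 [0.4924 0.0646 0.01  ]
large [ 0.4821 -0.005   0.01  ]
dish2 [ 0.4731 -0.0744  0.01  ]
barT [0.5284 0.1301 0.018 ]
barB [0.4748 0.1381 0.018 ]
penL [0.4899 0.3725 0.007 ]
penR [0.4975 0.2376 0.007 ]
[265.  263.1] [19  5 40] [0.5289 0.1313 0.018 ]
[294.4 279.7] [ 16  16 204] [0.4926 0.0652 0.011 ]
[325.  284.3] [ 21  22 362] [ 0.4827 -0.0039  0.011 ]
[355.8 288.8] [ 16  16 206] [ 0.473  -0.0729  0.011 ]
[261.6 286.9] [20  5 43] [0.4758 0.1374 0.018 ]
```

```bash
python3 -c "
from h import *
to(.494,.305,.08,3.2)"
```

```text
t 0.1 pos [0.2636 0.5936 0.2216] yaw 66.1 q7 -0.06 w 86.9 | shift [-327.7 -170.   141.9] turn [-9.000e-02  6.000e-02  6.286e+01]
```

```bash
python3 -m jog '[[[-328,-170,60,0,0,63,60],[-328,-170,60,0,0,63,60],[-328,-170,60,0,0,63,60],[-328,-170,60,0,0,63,60],[-328,-170,60,0,0,63,60],[-328,-170,60,0,0,63,60],[-328,-170,100,0,0,63,50],[-328,-170,142,0,0,63,40],[-328,-170,142,0,0,63,40],[-328,-170,142,0,0,63,40]]]' 20 && python3 -c "
from h import *
to(.494,.305,.0025,3.2)"
```

```text
time: 1.1
position: [0.4932, 0.3016, 0.0766]
tool_rot: [-2.165, -2.276, 0.013]
ft_force: [-0.9, -0.5, 0.3]
grip_width: 0.477
grip_force: 0.0
t 1.1 pos [0.4932 0.3016 0.0766] yaw 2.8 q7 -0.48 w 41.5 | shift [ 3.8  1.4 74.1] turn [-0.34  0.31 -0.35]
```

```bash
python3 -m jog '[[[2,1,40,0,0,0,40],[2,1,58,0,0,0,40],[2,1,58,0,0,0,40],[2,1,58,0,0,0,40]]]' && python3 -c "
from h import *
to(.494,.305,.0025,3.2)"
```

```text
time: 1.5
position: [0.4957, 0.3091, 0.024]
tool_rot: [-2.16, -2.281, -0.003]
ft_force: [0.9, -0.1, 0.1]
grip_width: 0.457
grip_force: 0.0
t 1.5 pos [0.4957 0.3091 0.024 ] yaw 3.1 q7 -0.47 w 39.8 | shift [-4.  -2.  21.5] turn [ 0.07 -0.07 -0.06]
```

```bash
python3 -m jog '[[[-3,-2,18,0,0,0,40],[-3,-2,18,0,0,0,40],[-3,-2,18,0,0,0,40]]]' && python3 -c "
from h import *
to(.494,.305,.0025,3.2)
d=grab('scene','s1'); crop(d,'s1c',190,90,350,210,5)
d=grab('scene','s1')
to(.494,.305,.0025,3.2)"
```

```text
time: 1.8
position: [0.4943, 0.3054, 0.0062]
tool_rot: [2.161, 2.28, 0.003]
ft_force: [0.5, 0.6, 0.4]
grip_width: 0.462
grip_force: 0.0
t 1.8 pos [0.4943 0.3054 0.0062] yaw 3.1 q7 -0.46 w 40.2 | shift [-0.4 -0.3  3.7] turn [ 0.09 -0.08 -0.12]
t 1.9 pos [0.4946 0.3056 0.0063] yaw 3.1 q7 -0.46 w 40.0 | shift [-0.6 -0.6  3.8] turn [ 0.13 -0.1  -0.12]
```

View pics/s1c.png

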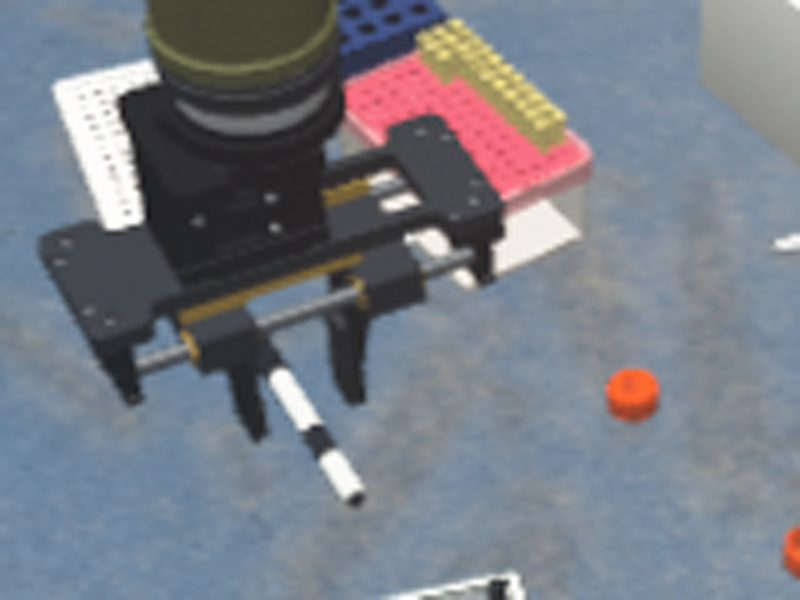

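The crop shows the marker's far end at about (355,497), lying between the two fingers (tips near (260,435) and (355,400)). I'll lower 3 mm and close.

```bash
python3 -m jog '[[[0,0,3,0,0,0,40],[0,0,3,0,0,0,30],[0,0,3,0,0,0,0],[0,0,3,0,0,0,0],[0,0,3,0,0,0,0],[0,0,3,0,0,0,0],[0,0,3,0,0,0,0],[0,0,3,0,0,0,0]]]' 20 && python3 -c "
from h import *
to(.502,.1345,.0205,82)"
```

```text
time: 2.7
position: [0.4937, 0.3046, 0.0016]
tool_rot: [2.161, 2.28, 0.0]
ft_force: [-0.4, -0.4, -0.3]
grip_width: 0.137
grip_force: 20.0
t 2.7 pos [0.4937 0.3046 0.0016] yaw 3.1 q7 -0.46 w 12.0 | shift [-170.3   -0.8  -18.9] turn [ 1.000e-02  0.000e+00 -7.894e+01]
```

```bash
python3 -m jog '[[[0,0,-40,0,0,0,0],[0,0,-75,0,0,0,0],[-170,-1,-75,0,0,-79,0],[-170,-1,-75,0,0,-79,0],[-170,-1,-75,0,0,-79,0],[-170,-1,-75,0,0,-79,0],[-170,-1,-75,0,0,-79,0],[-170,-1,-75,0,0,-79,0],[-170,-1,-75,0,0,-79,0],[-170,-1,-75,0,0,-79,0]]]' && python3 -m jog '[[[0,0,0,0,0,0,0],[0,0,0,0,0,0,0],[0,0,0,0,0,0,0],[0,0,0,0,0,0,0],[0,0,0,0,0,0,0]]]' && python3 -c "
from h import *
d=grab('top','t2'); crop(d,'t2c',170,220,370,370,4)
d=grab('scene','s2'); crop(d,'s2c',200,130,360,250,5)
to(.502,.1345,.0195,82)"
```

```text
time: 3.7
position: [0.5017, 0.1346, 0.0766]
tool_rot: [0.51, 3.1, 0.0]
ft_force: [-0.1, -0.7, -0.4]
grip_width: 0.134
grip_force: 20.0
time: 4.2
position: [0.5017, 0.1348, 0.0766]
tool_rot: [0.52, 3.098, 0.0]
ft_force: [0.3, -0.8, -0.3]
grip_width: 0.135
grip_force: 20.0
t 4.3 pos [0.5017 0.1348 0.0766] yaw 70.9 q7 0.96 w 11.1 | shift [-0.4 -0.2 57.1] turn [  0.     0.   -11.06]
```

View pics/s2c.png

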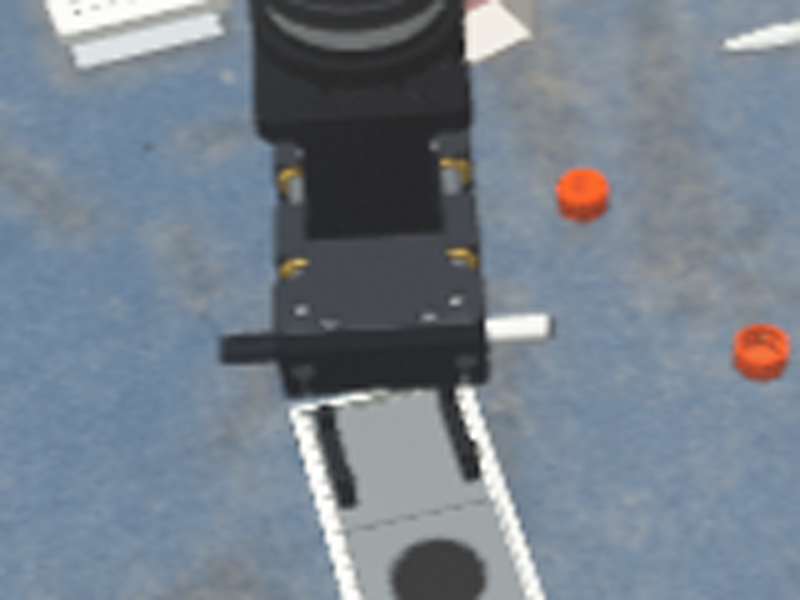

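The crop shows the marker held level, its ends at (220,350) and (552,326), above the rest. I'll turn the remaining 11° and check the marker's centre from those ends.

```bash
python3 -m jog '[[[0,0,0,0,0,-11,0],[0,0,0,0,0,-11,0],[0,0,10,0,0,-11,0],[0,0,20,0,0,-11,0],[0,0,20,0,0,-11,0]]]' && python3 -c "
from h import *
d=load('s2')
a=px2w(d,244,200,.081);b=px2w(d,310.4,195.2,.081);print(a,b,(a+b)/2,np.linalg.norm(a-b))
to(.502,.1345,.0195,82)"
```

```text
time: 4.8
position: [0.5001, 0.1343, 0.0544]
tool_rot: [-0.221, -3.13, 0.003]
ft_force: [-0.1, 1.0, -1.6]
grip_width: 0.134
grip_force: 20.0
[0.43894285 0.15661089 0.081     ] [0.56663585 0.11385388 0.081     ] [0.50278935 0.13523238 0.081     ] 0.13466130375920102
t 4.8 pos [0.5001 0.1343 0.0544] yaw 81.9 q7 1.16 w 11.7 | shift [-2.   0.6 34.9] turn [-0.11 -0.19 -0.08]
```

```bash
python3 -m jog '[[[-1,0,15,0,0,0,0],[-1,0,26,0,0,0,0],[-1,0,30,0,0,0,0],[-1,0,32,0,0,0,0],[-1,0,33.5,0,0,0,0],[-1,0,33.5,0,0,0,0],[-1,0,33.5,0,0,0,0]]]' && python3 -c "
from h import *
to(.502,.1345,.0195,82)"
```

```text
time: 5.5
position: [0.5031, 0.1348, 0.0235]
tool_rot: [0.22, 3.133, 0.001]
ft_force: [-0.1, 0.1, -0.6]
grip_width: 0.135
grip_force: 20.0
t 5.5 pos [0.5031 0.1348 0.0235] yaw 82.0 q7 1.17 w 11.7 | shift [ 1.  -0.4  4. ] turn [ 0.03  0.05 -0.03]
```

```bash
python3 -m jog '[[[1,0,2,0,0,0,0],[1,0,3.5,0,0,0,0],[1,0,3.5,0,0,0,0],[1,0,3.5,0,0,0,0]]]' && python3 -m jog '[[[0,0,0,0,0,0,12],[0,0,0,0,0,0,18],[0,0,0,0,0,0,24],[0,0,0,0,0,0,32],[0,0,0,0,0,0,32],[0,0,0,0,0,0,32]]]' && python3 -c "
from h import *
to(.502,.1345,.1,82)"
```

```text
time: 5.9
position: [0.5017, 0.1348, 0.0196]
tool_rot: [0.22, 3.134, 0.0]
ft_force: [0.3, 0.0, -0.1]
grip_width: 0.131
grip_force: 20.0
time: 6.5
position: [0.5018, 0.1348, 0.0196]
tool_rot: [0.22, 3.134, 0.0]
ft_force: [0.4, -0.5, -0.4]
grip_width: 0.358
grip_force: 0.0
t 6.5 pos [0.5018 0.1348 0.0196] yaw 82.0 q7 1.17 w 31.1 | shift [ -0.3  -0.3 -80.4] turn [ 0.    0.01 -0.03]
```

```bash
python3 -m jog '[[[0,0,-45,0,0,0,32],[0,0,-80,0,0,0,32],[-60,5,-80,0,0,0,40],[-110,9,-80,0,0,0,50],[-169,15,-80,0,0,0,50],[-169,15,-60,0,0,0,50],[-169,15,-30,0,0,0,50],[-169,15,-30,0,0,0,50],[-169,15,-30,0,0,0,50],[-169,15,-30,0,0,0,50]]]' && python3 -c "
from h import *
to(.6713,.1257,.006,82)
d=grab('top','t3'); crop(d,'t3c',200,180,400,330,4)"
```

```text
time: 7.5
position: [0.6718, 0.1265, 0.0514]
tool_rot: [0.219, 3.132, 0.001]
ft_force: [-0.3, -0.4, -0.1]
grip_width: 0.576
grip_force: 0.0
t 7.5 pos [0.6718 0.1265 0.0514] yaw 82.0 q7 1.3 w 50.1 | shift [ 0.5 -0.9 45.4] turn [ 0.06  0.12 -0.01]
```

View pics/t3c.png

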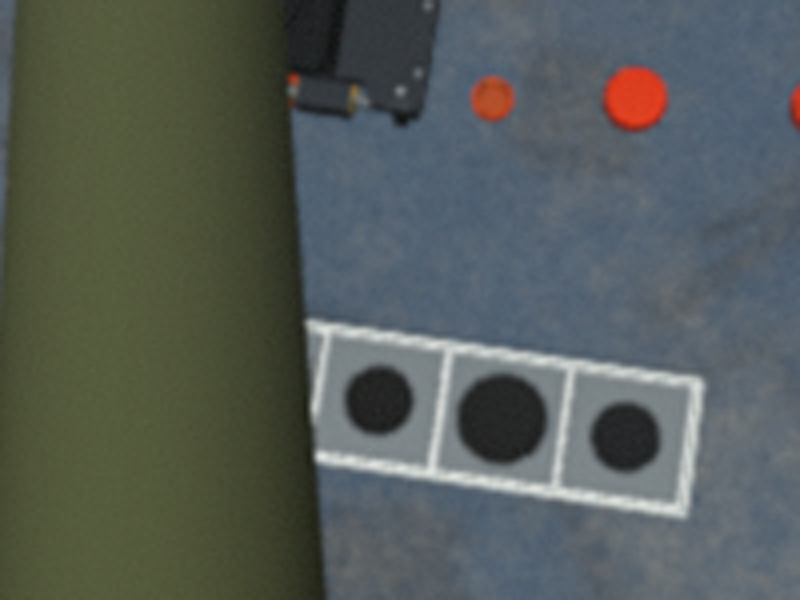

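The arm hides the rest and the cap here, and the three dishes (at (380,400), (503,418), (625,437)) are still free. I'll descend and grip the cap.

```bash
python3 -m jog '[[[0,-1,25,0,0,0,50],[0,-1,40,0,0,0,50],[0,-1,45,0,0,0,50],[0,-1,45,0,0,0,50],[0,-1,45,0,0,0,50]]]' 15 && python3 -m jog '[[[0,0,0,0,0,0,35],[0,0,0,0,0,0,25],[0,0,0,0,0,0,15],[0,0,0,0,0,0,10],[0,0,0,0,0,0,10],[0,0,0,0,0,0,10]]]' && python3 -c "
from h import *
to(.4925,.065,.0165,82)"
```

```text
time: 8.05
position: [0.6716, 0.1252, 0.0054]
tool_rot: [0.22, 3.133, 0.001]
ft_force: [0.0, -0.0, 0.0]
grip_width: 0.576
grip_force: 0.0
time: 8.65
position: [0.6712, 0.1251, 0.0048]
tool_rot: [0.22, 3.134, 0.0]
ft_force: [-0.2, 0.6, 1.1]
grip_width: 0.261
grip_force: 15.0
t 8.65 pos [0.6712 0.1251 0.0048] yaw 82.0 q7 1.31 w 22.7 | shift [168.5 -84.4 -11.8] turn [ 0.01  0.02 -0.03]
```

```bash
python3 -m jog '[[[0,0,-40,0,0,0,10],[0,0,-70,0,0,0,10],[40,-25,-70,0,0,0,10],[80,-48,-70,0,0,0,10],[120,-66,-70,0,0,0,10],[168,-84,-70,0,0,0,10],[168,-84,-60,0,0,0,10],[168,-84,-40,0,0,0,10],[168,-84,-40,0,0,0,10],[168,-84,-40,0,0,0,10]]]' && python3 -c "
from h import *
to(.4925,.065,.016,82)
d=grab('scene','s4'); crop(d,'s4c',220,170,380,290,5)"
```

```text
time: 9.65
position: [0.4932, 0.0653, 0.0447]
tool_rot: [-0.22, -3.134, 0.0]
ft_force: [-0.8, 0.1, 0.3]
grip_width: 0.26
grip_force: 15.0
t 9.65 pos [0.4932 0.0653 0.0447] yaw 82.0 q7 1.29 w 22.7 | shift [ 0.6 -0.4 28.7] turn [-0.02 -0.02 -0.03]
```

View pics/s4c.png

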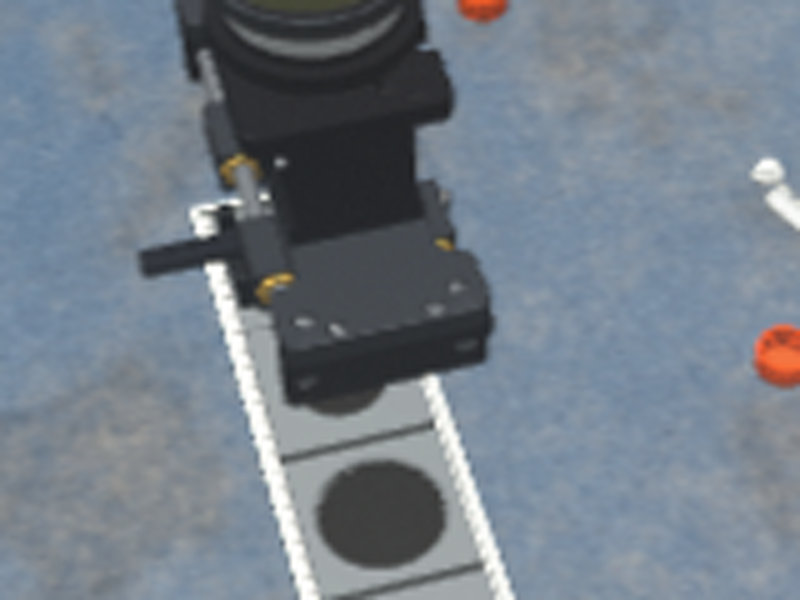

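The marker's black end shows at (150,255), lying on the rest, and the gripper is over the first small dish. I'll lower and release.

```bash
python3 -m jog '[[[0,0,18,0,0,0,10],[0,0,26,0,0,0,10],[0,0,29,0,0,0,10],[0,0,29,0,0,0,10],[0,0,29,0,0,0,10]]]' && python3 -m jog '[[[0,0,0,0,0,0,26],[0,0,0,0,0,0,30],[0,0,0,0,0,0,36],[0,0,0,0,0,0,36],[0,0,0,0,0,0,36]]]' && python3 -c "
from h import *
to(.6666,.002,.0055,82)"
```

```text
time: 10.2
position: [0.4934, 0.0654, 0.016]
tool_rot: [0.22, 3.133, 0.0]
ft_force: [-0.5, 0.6, -0.7]
grip_width: 0.26
grip_force: 15.0
time: 10.7
position: [0.493, 0.0654, 0.0156]
tool_rot: [0.22, 3.134, 0.0]
ft_force: [0.6, 0.6, 0.9]
grip_width: 0.405
grip_force: 0.0
t 10.7 pos [0.493  0.0654 0.0156] yaw 82.0 q7 1.3 w 35.3 | shift [-180.8  -38.5   10.2] turn [ 0.01  0.01 -0.02]
```

```bash
python3 -m jog '[[[0,0,-40,0,0,0,36],[0,0,-65,0,0,0,36],[-45,-10,-65,0,0,0,50],[-90,-20,-65,0,0,0,50],[-135,-29,-65,0,0,0,50],[-181,-39,-65,0,0,0,50],[-181,-39,-40,0,0,0,50],[-181,-39,-20,0,0,0,50],[-181,-39,-20,0,0,0,50],[-181,-39,-20,0,0,0,50]]]' && python3 -c "
from h import *
to(.6666,.002,.0055,82)"
```

```text
time: 11.7
position: [0.6664, 0.0016, 0.0354]
tool_rot: [-0.219, -3.133, 0.0]
ft_force: [1.3, 0.6, 0.4]
grip_width: 0.576
grip_force: 0.0
t 11.7 pos [0.6664 0.0016 0.0354] yaw 82.0 q7 1.51 w 50.1 | shift [-0.2  0.5 29.9] turn [-0.01 -0.05 -0.01]
```

```bash
python3 -m jog '[[[0,0,18,0,0,0,50],[0,0,27,0,0,0,50],[0,0,30,0,0,0,50],[0,0,30,0,0,0,50]]]' 15 && python3 -m jog '[[[0,0,0,0,0,0,35],[0,0,0,0,0,0,25],[0,0,0,0,0,0,15],[0,0,0,0,0,0,10],[0,0,0,0,0,0,10],[0,0,0,0,0,0,10]]]' && python3 -c "
from h import *
to(.473,-.0735,.016,82)"
```

```text
time: 12.1
position: [0.6667, 0.0016, 0.0059]
tool_rot: [0.22, 3.134, 0.0]
ft_force: [-0.0, 0.1, -1.1]
grip_width: 0.573
grip_force: 0.0
time: 12.7
position: [0.6669, 0.0015, 0.0058]
tool_rot: [0.22, 3.134, 0.0]
ft_force: [0.4, -0.0, 1.8]
grip_width: 0.256
grip_force: 15.0
t 12.7 pos [0.6669 0.0015 0.0058] yaw 82.0 q7 1.52 w 22.3 | shift [ 181.5 -101.3  -10.2] turn [ 0.01  0.02 -0.03]
```

```bash
python3 -m jog '[[[0,0,-40,0,0,0,10],[0,0,-70,0,0,0,10],[40,-20,-70,0,0,0,10],[80,-42,-70,0,0,0,10],[120,-64,-70,0,0,0,10],[155,-86,-70,0,0,0,10],[181,-101,-60,0,0,0,10],[181,-101,-40,0,0,0,10],[181,-101,-40,0,0,0,10],[181,-101,-40,0,0,0,10]]]' && python3 -c "
from h import *
to(.473,-.0735,.0165,82)"
```

```text
time: 13.7
position: [0.4738, -0.0731, 0.0459]
tool_rot: [0.219, 3.134, -0.0]
ft_force: [-0.1, 0.1, -0.3]
grip_width: 0.257
grip_force: 15.0
t 13.7 pos [ 0.4738 -0.0731  0.0459] yaw 82.0 q7 1.58 w 22.3 | shift [ 0.7 -0.5 29.4] turn [ 0.    0.01 -0.01]
```

```bash
python3 -m jog '[[[0,0,18,0,0,0,10],[0,0,26,0,0,0,10],[0,0,29,0,0,0,10],[0,0,29,0,0,0,10],[0,0,29,0,0,0,10]]]' && python3 -m jog '[[[0,0,0,0,0,0,26],[0,0,0,0,0,0,30],[0,0,0,0,0,0,36],[0,0,0,0,0,0,36],[0,0,0,0,0,0,36]]]' && python3 -c "
from h import *
to(.6636,-.1884,.0065,82)"
```

```text
time: 14.2
position: [0.474, -0.0733, 0.0171]
tool_rot: [0.22, 3.133, 0.0]
ft_force: [-0.4, 0.2, 0.4]
grip_width: 0.259
grip_force: 15.0
time: 14.7
position: [0.4734, -0.0733, 0.0166]
tool_rot: [0.22, 3.134, 0.0]
ft_force: [-0.5, -0.1, -0.2]
grip_width: 0.407
grip_force: 0.0
t 14.7 pos [ 0.4734 -0.0733  0.0166] yaw 82.0 q7 1.6 w 35.4 | shift [-204.4  -87.4   10.1] turn [ 0.01  0.01 -0.03]
```

```bash
python3 -m jog '[[[0,0,-40,0,0,0,36],[0,0,-65,0,0,0,36],[-45,-20,-65,0,0,0,50],[-90,-39,-65,0,0,0,62],[-135,-58,-65,0,0,0,62],[-180,-77,-65,0,0,0,62],[-204,-87,-50,0,0,0,62],[-204,-87,-20,0,0,0,62],[-204,-87,-20,0,0,0,62],[-204,-87,-20,0,0,0,62]]]' && python3 -c "
from h import *
to(.6636,-.1884,.0065,82)
d=grab('scene','s5'); crop(d,'s5c',230,170,450,335,3.6)"
```

```text
time: 15.7
position: [0.6623, -0.1874, 0.0359]
tool_rot: [-0.219, -3.132, -0.001]
ft_force: [0.2, 0.0, 0.4]
grip_width: 0.71
grip_force: 0.0
t 15.7 pos [ 0.6623 -0.1874  0.0359] yaw 82.0 q7 1.83 w 61.7 | shift [-1.5 -0.8 29.4] turn [ 0.02 -0.14 -0.02]
```

View pics/s5c.png

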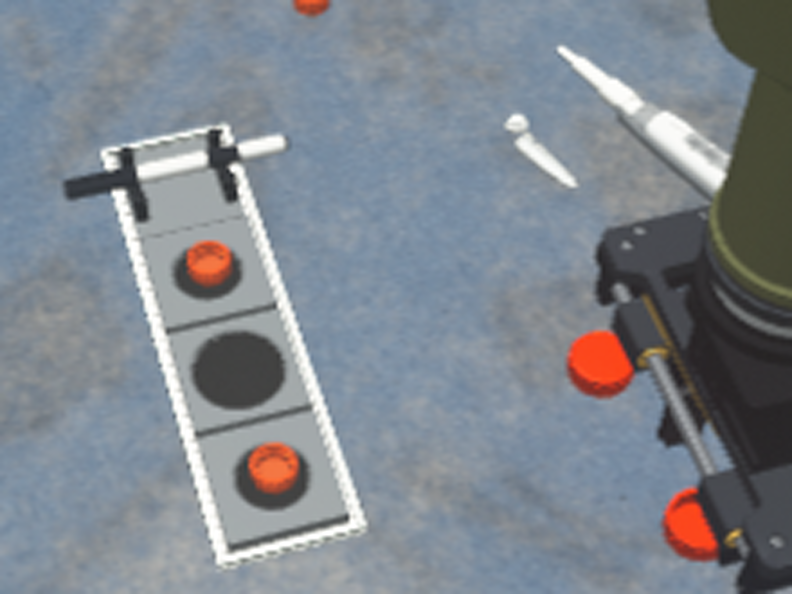

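The small caps sit open side up at (208,262) and (273,467), and the marker lies across both bars at (177,165). The large clean cap is under the gripper at (692,525), clear of the soiled one at (600,362).

```bash
python3 -m jog '[[[-1,-1,18,0,0,0,62],[-1,-1,26,0,0,0,62],[-1,-1,29.5,0,0,0,62],[-1,-1,29.5,0,0,0,62]]]' 15 && python3 -m jog '[[[0,0,0,0,0,0,50],[0,0,0,0,0,0,40],[0,0,0,0,0,0,25],[0,0,0,0,0,0,20],[0,0,0,0,0,0,20],[0,0,0,0,0,0,20]]]' && python3 -c "
from h import *
to(.4825,-.0044,.0175,82)"
```

```text
time: 16.15
position: [0.6634, -0.1887, 0.0063]
tool_rot: [-0.22, -3.133, -0.001]
ft_force: [-0.1, -0.3, -0.0]
grip_width: 0.714
grip_force: 0.0
time: 16.75
position: [0.6643, -0.1891, 0.0074]
tool_rot: [0.22, 3.133, -0.0]
ft_force: [-0.5, 0.2, 0.4]
grip_width: 0.395
grip_force: 15.0
t 16.75 pos [ 0.6643 -0.1891  0.0074] yaw 82.0 q7 1.84 w 34.4 | shift [205.8 157.5 -10.2] turn [ 0.    0.03 -0.03]
```

```bash
python3 -m jog '[[[0,0,-40,0,0,0,20],[0,0,-75,0,0,0,20],[35,27,-75,0,0,0,20],[72,55,-75,0,0,0,20],[109,83,-75,0,0,0,20],[146,111,-75,0,0,0,20],[180,138,-75,0,0,0,20],[206,157,-70,0,0,0,20],[206,157,-50,0,0,0,20],[206,157,-50,0,0,0,20]]]' && python3 -m jog '[[[0,0,0,0,0,0,20],[0,0,10,0,0,0,20],[0,0,10,0,0,0,20]]]' && python3 -c "
from h import *
to(.4825,-.0044,.0177,82)"
```

```text
time: 17.75
position: [0.4798, -0.004, 0.0555]
tool_rot: [-0.217, -3.131, 0.0]
ft_force: [0.1, 0.5, -0.4]
grip_width: 0.394
grip_force: 15.0
time: 18.05
position: [0.4819, -0.0056, 0.0463]
tool_rot: [-0.222, -3.133, 0.001]
ft_force: [-0.3, 1.1, -0.5]
grip_width: 0.395
grip_force: 15.0
t 18.05 pos [ 0.4819 -0.0056  0.0463] yaw 81.9 q7 1.44 w 34.4 | shift [-0.5  1.3 28.6] turn [-0.04 -0.06 -0.1 ]
```

```bash
python3 -m jog '[[[0,1,18,0,0,0,20],[0,1,25,0,0,0,20],[0,1,28,0,0,0,20],[0,1,28,0,0,0,20],[0,1,28,0,0,0,20]]]' && python3 -m jog '[[[0,0,0,0,0,0,38],[0,0,0,0,0,0,42],[0,0,0,0,0,0,48],[0,0,0,0,0,0,48],[0,0,0,0,0,0,48]]]' && python3 -m jog '[[[0,0,-40,0,0,0,48],[0,0,-80,0,0,0,48],[-50,0,-110,0,0,0,48],[-100,0,-110,0,0,0,48],[-150,0,-110,0,0,0,48],[-200,0,-110,0,0,0,48],[-240,-40,-110,0,0,0,48],[-240,-80,-110,0,0,0,48],[-240,-80,-110,0,0,0,48],[-240,-80,-110,0,0,0,48]]]' && python3 - <<'E'
from h import *
d=grab('scene','s6'); crop(d,'s6c',230,160,450,325,3.6)
d=grab('top','t6'); crop(d,'t6c',200,185,400,310,4)
for n,(z,t) in dict(a=(.022,(.4925,.065)),L=(.022,(.4825,-.0044)),b=(.022,(.473,-.0735))).items(): pass
hsv=cv2.cvtColor(d['image'],cv2.COLOR_RGB2HSV)
m=((hsv[...,0]<15)&(hsv[...,1]>170)&(hsv[...,2]>100)).astype(np.uint8); m[:190]=0;m[310:]=0;m[:,:205]=0
n,l,st,ce=cv2.connectedComponentsWithStats(m)
for i in range(1,n):
    if st[i,4]>15: print(ce[i].round(1),st[i,2:5],px2w(d,*ce[i],.02).round(4),px2w(d,*ce[i],.012).round(4))
E
```

```text
time: 18.55
position: [0.4826, -0.004, 0.0195]
tool_rot: [0.22, 3.133, 0.0]
ft_force: [0.2, 0.5, -0.7]
grip_width: 0.395
grip_force: 15.0
time: 19.05
position: [0.4822, -0.0038, 0.0192]
tool_rot: [0.22, 3.134, 0.0]
ft_force: [0.1, 0.1, -0.5]
grip_width: 0.54
grip_force: 0.0
time: 20.05
position: [0.708, -0.1197, 0.1284]
tool_rot: [-0.227, -3.132, 0.002]
ft_force: [0.7, 0.9, -1.1]
grip_width: 0.551
grip_force: 0.0
[354.9 203.3] [ 9 15 85] [ 0.6674 -0.0715  0.02  ] [ 0.6693 -0.0722  0.012 ]
[215. 215.] [ 9  9 71] [0.6379 0.2477 0.02  ] [0.6396 0.2496 0.012 ]
[293.7 278.8] [ 12  12 106] [0.494  0.0662 0.02  ] [0.4945 0.0666 0.012 ]
[324.6 284.6] [ 18  18 234] [ 0.4816 -0.0028  0.02  ] [ 0.4821 -0.0029  0.012 ]
```

View pics/s6c.png

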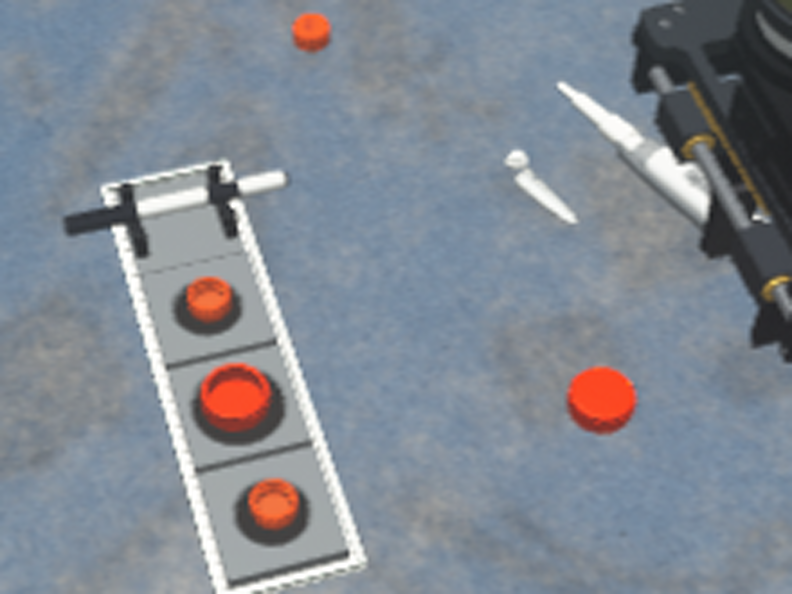

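View pics/t6c.png

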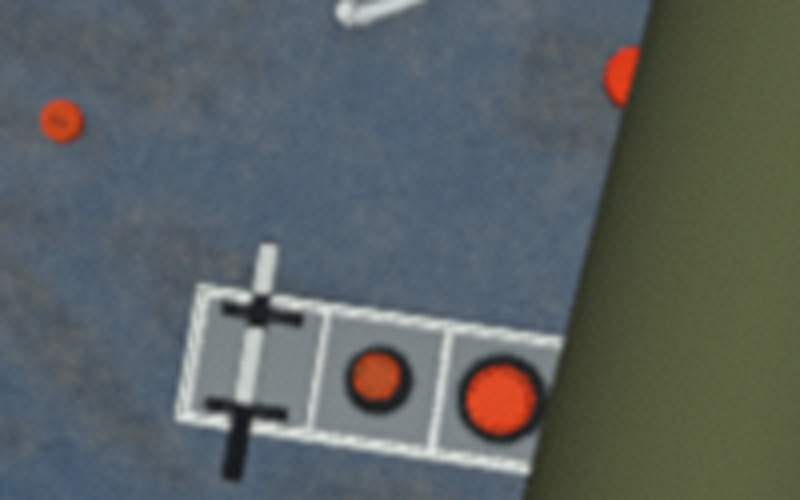

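All three caps are open side up in their dishes: scene crop (208,298), (235,397) and (273,502). The marker is centred on both bars at (250,365) in the top crop, and the soiled caps have not moved. I'm handing in.

```bash
python3 -c "
from bench import ctrl
print(ctrl.close_job())"
```

```text
the job is handed in; nothing more can be done
None
```

I handed the job in at about 20 s: both clean small caps and the clean large cap are in their dishes open side up, the marker is centred on its rest, and the soiled caps weren't touched; no verdict came back.

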